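# Sweep the back plate clean and snap the battery door shut

### The job

First sweep the three brass offcuts off the radio's back plate into the chip trough with the scraper block, never with the fingers, and stand the scraper upright on the bench again. Then lift the battery door out of its nest, lay it flat on the felt pad and let go of it, take it afresh by its two flat ends, and press it straight down over the dark rectangle between the two spring clips until it snaps home flat on the plate with both clips closed over its edges; stop pushing once it has snapped, do not bear down on it. Leave the speaker basket, bezel ring and dial pointer alone.

Things in the scene. Friction and masses are not known exactly. Their poses are not given: they have to be found in the camera images.
- cradle: Fixed cradle: grey block 66 mm (its x) by 110 mm (its y); on it a flat bare aluminium radio back plate, top 50 mm above the bench, on springs that give way up to 9 mm when pushed with over 20 N. Origin on the bench under the plate's centre, z up. A steel spring clip stands mid-way on each long side (+x, -x). The lane between them runs along y, 52 mm wide, ends open. Chip trough at the -y end.
- seat (a point): Centre of the plate's top face, 50 mm above the bench, axes as the cradle's: here the middle of the door's underside must finally lie, door's x along cradle's x (either way round). A dark rectangle with two steel strips, flush with the plate, marks it.
- trough (a point): Middle of the trough's floor, 87 mm from the seat towards the cradle's -y and 6 mm above the bench. The trough is inside 88 mm (x) by 58 mm (y), begins right at the plate's end edge (55 mm from the seat), walls 34 mm above the bench, so below the plate's top.
- clip_far (a joint): Spring clip on the cradle's +x side: angle in rad by which it is spread outward, 0 closed, 0.4 at most. Pushing the door down takes a rising force, peak about 12 to 18 N for both clips together some 10 mm above the final height, while they spread to about 0.13 rad; then the resistance falls away and over the last 6 mm the clips draw the door down and close over its beads.
- clip_far_roll (a point): The roll (8 mm diameter) at the top of the +x clip's bent steel leaf (30 mm wide along the lane); its middle is 13 mm above the plate and 30 mm from the lane's middle line. Above it a lead-in flare, 34 mm wide, leans outward up to 27 mm above the plate; a door lowered between the clips first meets the flares about 15 mm above its final height.
- clip_near (a joint): The same clip, mirrored, on the cradle's -x side; angle in rad, 0 closed, positive outward.
- clip_near_roll (a point): The same roll of the mirrored -x clip, 30 mm from the lane's middle line.
- chip1: Loose brass offcut 14 x 10 x 9 mm high, 11 g, lying on the plate between or beside the clips. Origin centre of its underside.
- chip2: Loose brass offcut 12 x 12 x 9 mm high, 11 g, on the plate. Origin centre of its underside.
- chip3: Loose brass offcut 16 x 9 x 9 mm high, 11 g, on the plate. Origin centre of its underside.
- scraper: Loose scraper block of pale wood with a steel foot, standing upright on the bench: 44 mm (its x, the scraping width) by 20 mm (its y, thickness) by 60 mm high, about 90 g. Origin centre of its foot, z up. Gripped by the upper half across its thickness it passes along the lane, wide way across, with the fingers above the clips.
- door: Loose black bakelite battery door, 55 g: block 46 mm long (its y, flat ends), 16 mm thick, with a rounded bead (radius 5, centre 6 mm above the underside) along both other sides, 60 mm over the beads (its x; 50 above them). Origin centre of underside, z up out of its ribbed face. Starts in the nest, right side up, flat ends shut in; on the plate the clips take the beads. Either way round is right.
- nest: Fixed green nest for the door: a floor 10 mm above the bench, 50 mm wide in its x (both x sides open, no floor beyond) between two walls 27 mm high close to the door's flat ends (walls across its y, outer faces 66 mm apart). Origin on the bench under its middle; the door lies centred in it, axes parallel.
- pad: Fixed grey felt pad on the bench, 110 x 110 x 3 mm, for laying the door down on. Origin centre of its underside, so the top is 3 mm higher.
- basket: Bystander: nickel-plated speaker basket, a shallow round cone 100 mm across and 40 mm high. Leave alone.
- bezel: Bystander: chrome bezel ring 72 mm outside diameter, 8 mm high. Leave alone.
- pointer: Bystander: yellow plastic dial pointer about 75 mm long, 8 mm high. Leave alone.
Mind the look-alikes: they are no part of the job. There is more than one size of the door; the one meant has the size given above. Several things have the shape of the pad; the one meant has the colours described above.

How it is judged:
By the outcome, as a careful person would: the job done as asked, in the order asked, and still so for the second after the job is handed in, with the robot touching nothing.
It also fails if it takes over 67 s, if anything falls off the work surface, if the arm or the gripper's body presses on something with over 40 N, if the wrist force passes 120 N, or if a joint passes its speed limit or range.

### The arm

A 6-joint arm with a two-finger parallel gripper is mounted at the origin on the work surface. World frame = base frame: x ahead of the robot, y to its left, z up, the work surface at z = 0. Lengths are in mm, angles in rad, forces in N, time in s.
With the tool pointing down it reaches from about 250 to 725 mm from the base axis. Payload 4 kg.
Tool frame: the origin (TCP) lies on the mounting face of the last link; the fingertips stand 173 mm ahead of it and the grasp point (between the pads) lies 155 mm ahead of it; z points along the fingers, y is the line along which they close (so a half turn about z gives the same grasp; the last joint's range is limited). The gripper opens to 85 mm and grips with 20 to 120 N. Pads are 22 mm wide; open, the fingers measure 114 mm over their backs; the gripper's body (76 mm by 85 mm) begins 54 mm behind the grasp point. The pads swing forward as they close: fully open they stand 13 mm farther back than shut.
Start: joints at [0, 0.241, 0.005, 1.335, 0, 1.571], TCP at [500, 0, 404.706] pointing down, gripper open.
Joint ranges: [-2.72, 2.72], [-1.05, 1.87], [-1.09, 1.28], [-1.99, 2.15], [-1.42, 1.44], [-3.14, 3.14]. Speed limits (rad/s): [2.79, 2.79, 3.14, 3.14, 3.14, 3.14].

### API

Orientations are given as a 3x3 rotation matrix whose columns are the frame's x, y, z axes.
In Python, from station import r gives the robot as it stands. The module is installed in compiled form; this text tells all that it offers. Calls block until the motion is done:
- r.movep(position, orientation): joint-space move of the TCP to a pose.
- r.move_l(position, speed=150, orientation=None): straight line of the TCP; orientation=None keeps the orientation; speed is the mean speed in mm/s.
- r.goto_joints(angles): joint-space move.
- r.command_gripper(opening): finger opening in mm; the grip force is fixed at half the most; returns when the fingers have stopped.
- r.wait(seconds).
- r.ik(position, orientation): joint angles nearest the present ones, or None.
- r.get_state(): the state.
- r.camera(name): name is "scene" or "side" or "wrist"; returns (picture, depth): 384x512x3 uint8, red, green, blue; 384x512 float32, mm along the optical axis (not along the pixel's ray), 0 where there is no reading.
- r.camera_info(name): a dict with "mtx" (3x3 intrinsics, pixels), "k1" (the pictures are not rectified: a ray, as slopes to the right and down, at radius r is drawn at 1 + k1 r^2 times it, then the intrinsics apply), "rvec" (rotation vector, rad) and "tvec" (3), from world to camera coordinates, as OpenCV has them; the wrist camera has in their place "T_tool_cam" (4x4, takes a point from camera to tool coordinates, whose origin is the TCP and whose axes are the flange's). Camera axes: x right, y down, z forward; pixel columns grow to the right and rows downward; lengths in mm; the calibration is good to about 2 mm. A picture is of the moment at which its call begins: read the wrist's pose just before it. camera_info takes no time and is no camera call.
A pose or a line that the arm cannot do raises r.MotionError and nothing moves.
- r.close_job(): hands the job in; it is judged then, once.
The state is a dict: "clock": time; "q": joint angles; "dq": joint speeds; "joint_torque": joint torques, N m; "ee_pos": TCP position; "orientation": TCP orientation; "ft_force": force on the tool from outside, world axes, zero at the start; "moment": the same for the moment, N m; "gripper_width": finger opening in mm; "grip_force": force on a finger pad.
Only numpy, scipy, OpenCV 4.12 (cv2) and the standard library are available. Lean on these libraries where they do the work, as an engineer would, in place of code of your own. Each camera call takes 0.05 s, during which the arm holds its last target. There are 200 camera calls.

## Working session

There is one attempt and no reset: what is moved stays moved. The work goes in short steps, each a Python script; the robot and the scene stay as the last script left them, time stands still between calls to the robot, and variables do not carry over. Pictures are saved under pics/ and viewed, at most 10 in all, crops included, and the job is handed in when it is done.

```bash
mkdir -p pics; cat > h.py <<'E'
import numpy as np, cv2
from station import r
def cam(name):
    s=r.get_state(); i=r.camera_info(name); im,d=r.camera(name)
    if 'rvec' in i:
        R=cv2.Rodrigues(np.array(i['rvec'],float))[0]; t=np.array(i['tvec'],float).ravel()
        Rc=R.T; c=-R.T@t
    else:
        T=np.array(i['T_tool_cam']); O=np.array(s['orientation']); Rc=O@T[:3,:3]; c=O@T[:3,3]+np.array(s['ee_pos'])
    return im,d,(np.array(i['mtx'],float),float(i['k1']),Rc,c)
def rays(px,C):
    K,k1,Rc,c=C
    px=np.asarray(px,float).reshape(-1,2)
    u=(px-[K[0,2],K[1,2]])/[K[0,0],K[1,1]]
    rd=np.linalg.norm(u,axis=1); ru=rd.copy()
    for _ in range(20): ru=rd/(1+k1*ru**2)
    u=u*(ru/np.maximum(rd,1e-9))[:,None]
    return np.c_[u,np.ones(len(u))]
def onplane(px,z,C):
    d=rays(px,C)@C[2].T; c=C[3]
    return c+d*((z-c[2])/d[:,2])[:,None]
def cloud(d,C):
    h,w=d.shape; xx,yy=np.meshgrid(np.arange(w),np.arange(h))
    P=rays(np.c_[xx.ravel(),yy.ravel()],C)*d.reshape(-1,1)
    return (P@C[2].T+C[3]).reshape(h,w,3)
def save(n,im): cv2.imwrite('pics/'+n+'.png',im[:,:,::-1])
def down(a):
    # tool z down; tool y (closing line) along angle a in world xy
    y=np.array([np.cos(a),np.sin(a),0]); z=np.array([0,0,-1.]); x=np.cross(y,z)
    return np.c_[x,y,z]
E
python3 - <<'E'
from h import *
out=[]
for n in ('scene','side'):
    im,d,C=cam(n); np.savez(n,im=im,d=d); save(n+'0',im); print(n,C[3].round(),C[2][:,2].round(2))
    P=cloud(d,C); print(P[200:380:60,100:500:130].round().tolist())
s=r.get_state(); print(s['clock'],np.array(s['orientation']).round(3).tolist(),r.camera_info('wrist'))
E
```

```text
scene [1375.  311.  620.] [-0.8  -0.23 -0.56]
[[[705.0, -319.0, -1.0], [609.0, 29.0, 8.0], [487.0, 374.0, -3.0], [384.0, 728.0, 2.0]], [[902.0, -180.0, 1.0], [813.0, 100.0, -1.0], [725.0, 386.0, -2.0], [643.0, 673.0, 3.0]], [[628.0, -562.0, -743.0], [951.0, 148.0, -18.0], [889.0, 394.0, -2.0], [819.0, 637.0, 2.0]]]
side [ 374. -594.  902.] [ 0.21  0.61 -0.76]
[[[120.0, 267.0, -4.0], [528.0, 140.0, -4.0], [938.0, 12.0, -4.0], [1981.0, 177.0, -573.0]], [[113.0, 31.0, 1.0], [469.0, -79.0, 0.0], [826.0, -193.0, 1.0], [1881.0, -73.0, -756.0]], [[106.0, -150.0, 2.0], [423.0, -248.0, -1.0], [742.0, -350.0, -1.0], [1644.0, -344.0, -749.0]]]
0.1 [[-0.0, 1.0, -0.002], [1.0, 0.0, -0.0], [-0.0, -0.002, -1.0]] {'mtx': array([[309.51651913,   0.        , 254.75454102],
       [  0.        , 309.51651913, 192.90742858],
       [  0.        ,   0.        ,   1.        ]]), 'k1': -0.056777022848892085, 'T_tool_cam': array([[ 7.16725848e-05, -9.60142912e-01, -2.79509540e-01,
         7.14884570e+01],
       [ 9.99999708e-01, -1.43862801e-04,  7.50605550e-04,
        -6.26961730e-01],
       [-7.60899624e-04, -2.79509512e-01,  9.60142621e-01,
         3.13404319e+01],
       [ 0.00000000e+00,  0.00000000e+00,  0.00000000e+00,
         1.00000000e+00]])}
```

View pics/scene0.png

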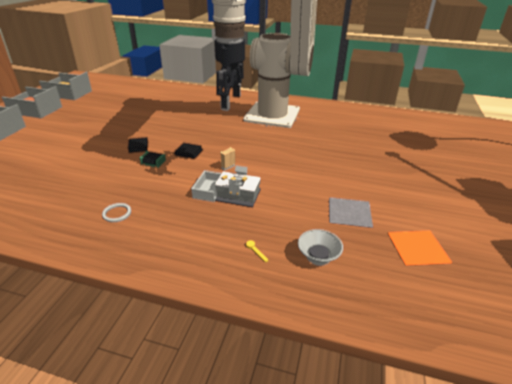

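View pics/side0.png

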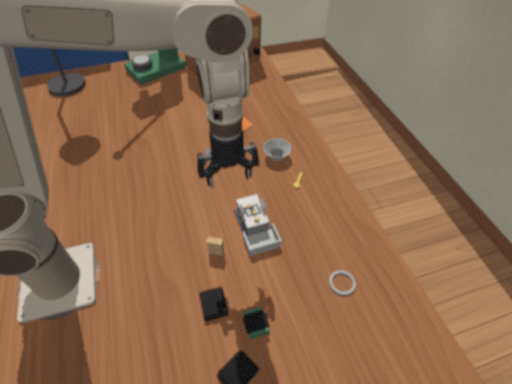

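The scene view shows the cradle at (238,187) with the trough to its left at (208,185), the scraper at (228,158), the nest with a door at (153,160), loose look-alike doors at (138,145) and (188,150), and the grey pad at (350,212). In the side view the cradle is at (252,210), the trough at (262,240), the scraper at (215,246) and the nest at (256,322). I'll get coarse positions and then look closer with the wrist camera.

```bash
python3 - <<'E'
from h import *
im,d,C=cam('scene')
for n,p,z in (('cradle',(238,185),50),('trough',(207,186),20),('scr',(228,158),40),('nest',(153,160),20),('pad',(350,212),3),('basket',(320,245),20)): print(n,onplane([p],z,C).round()[0], cloud(d,C)[p[1],p[0]].round())
im,d,C=cam('side')
for n,p,z in (('cradle',(252,210),50),('trough',(262,240),20),('scr',(215,242),60),('nest',(256,322),26)): print(n,onplane([p],z,C).round()[0])
for n,x,y in (('w1',470,-80),('w2',420,-230)):
    r.movep([x-60,y,405],down(np.pi/2)); im,d,C=cam('wrist'); save(n,im); print(n,r.get_state()['clock'],r.get_state()['q'],C[3].round(),C[2][:,2].round(2))
    np.savez(n,im=im,d=d,K=C[0],k=C[1],R=C[2],c=C[3])
E
python3 -c "
import cv2,numpy as np
cv2.imwrite('pics/w12.png',np.vstack([cv2.imread('pics/w1.png'),cv2.imread('pics/w2.png')])[:, :])
a=cv2.imread('pics/w12.png');print(a.shape)"
```

```text
cradle [591.  47.  50.] [608.  53.  62.]
trough [581. -49.  20.] [562. -58.   6.]
scr [447. -33.  40.] [445. -34.  39.]
nest [ 498. -266.   20.] [ 506. -261.   26.]
pad [558. 351.   3.] [555. 351.   1.]
basket [727. 292.  20.] [725. 292.  18.]
cradle [572.  39.  50.]
trough [573. -54.  20.]
scr [438. -46.  60.]
nest [ 482. -282.   26.]
w1 1.8 [-1.92447980e-01  7.77445194e-02 -1.90413164e-01  1.30250532e+00
  4.21998154e-05 -1.92264378e-01] [339. -79. 374.] [ 0.28 -0.   -0.96]
w2 2.525 [-5.67667961e-01  9.64940410e-02 -1.69781325e-01  1.30475466e+00
  4.95358665e-04 -5.67938027e-01] [ 289. -229.  374.] [ 0.28 -0.   -0.96]
(768, 512, 3)
```

View pics/w1.png

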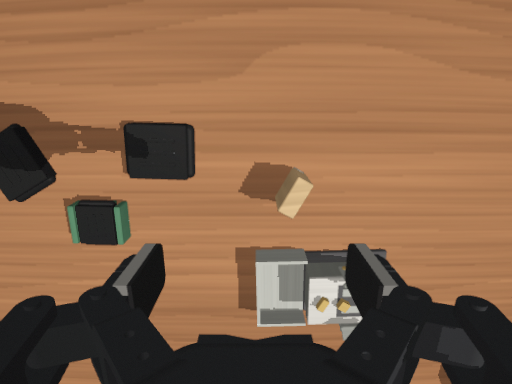

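View pics/w2.png

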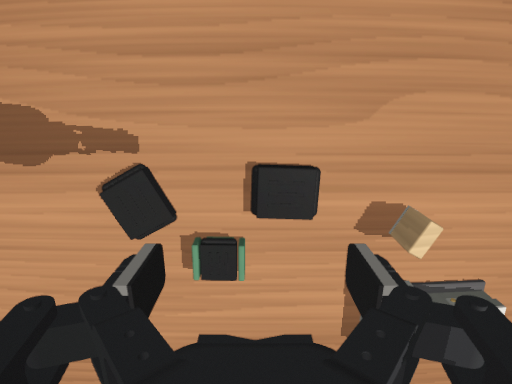

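Wrist view 1 shows the trough at (281,288), the plate with chips at (322,305) and (344,307) partly hidden by the fingers, the scraper at (295,192) and the nest with its door at (100,222). View 2 shows the nest at (219,259). Next I'll take centred views of each.

```bash
python3 - <<'E'
from h import *
for n,x,y in (('wn',515,-275),('ws',520,-40),('wc',610,25),('wp',600,351)):
    r.movep([x,y,405 if n!='wp' else 330],down(np.pi/2)); r.wait(0.15); im,d,C=cam('wrist'); save(n,im); print(n,r.get_state()['clock'],C[3].round())
    np.savez(n,im=im,d=d,K=C[0],k=C[1],R=C[2],c=C[3])
E
python3 -c "
import cv2,numpy as np
g=lambda n:cv2.imread('pics/%s.png'%n)
c=cv2.resize(g('wc')[0:290,100:500],None,fx=2,fy=2)[:600]
cv2.imwrite('pics/m1.png',c)
cv2.imwrite('pics/m2.png',np.vstack([np.hstack([g('wn')[:260,60:460],g('ws')[:260,60:460]]),np.hstack([g('wp')[:260,60:460],g('wp')[:260,60:460]*0])]))
"
```

```text
wn 3.4167 [ 443. -274.  374.]
ws 4.55 [449. -41. 374.]
wc 5.2667 [538.  25. 374.]
wp 6.7333 [530. 350. 299.]
```

View pics/m1.png

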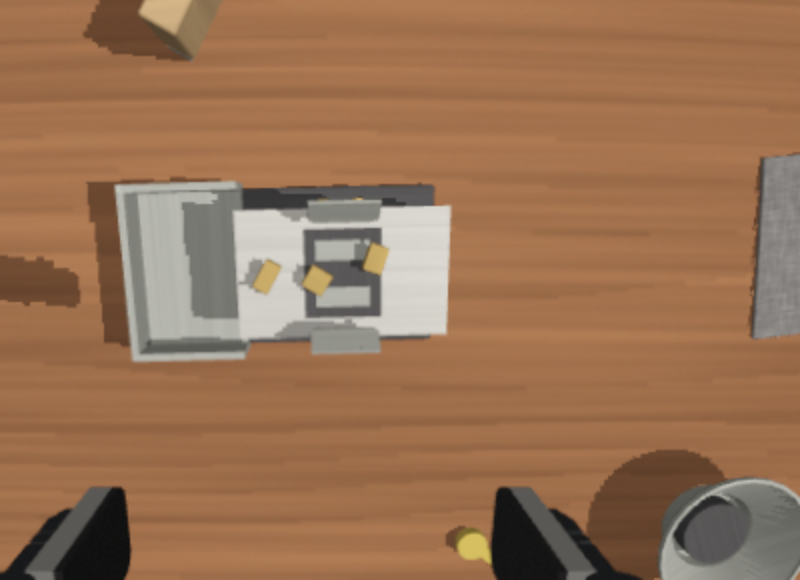

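View pics/m2.png

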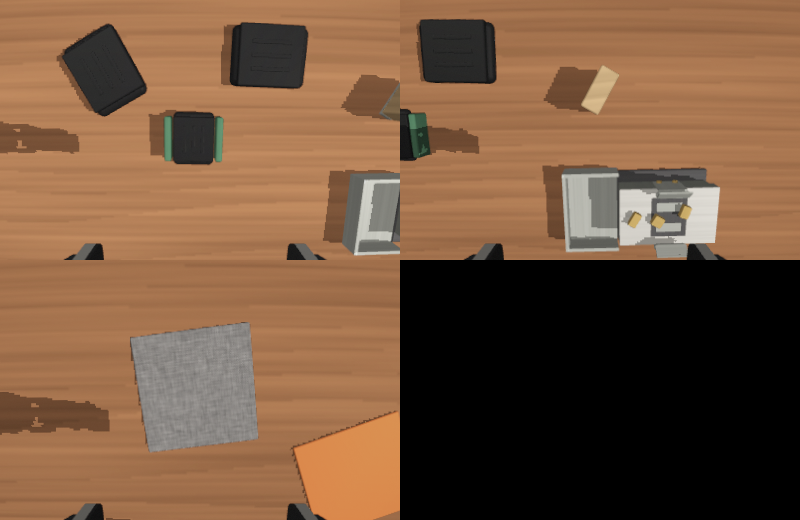

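Crop m1 (2× of wc, offset 100,0): the plate spans full-resolution px (217–325, 103–167), with the dark rectangle at (271,136), chips at (233,138), (259,140) and (288,129), and the trough to its left. m2 shows the nest door at wn px (253,138), the scraper top at ws px (260,90) and the pad at wp px (254,127). Now the measurements.

```bash
cat > meas.py <<'E'
from h import *
def load(n): f=np.load(n+'.npz'); return f['im'],f['d'],(f['K'],float(f['k']),f['R'],f['c'])
def rect(mask,z,C,near,hull=False):
    m=cv2.morphologyEx(mask.astype(np.uint8),cv2.MORPH_OPEN,np.ones((2,2)))
    cs=[c for c in cv2.findContours(m,cv2.RETR_EXTERNAL,cv2.CHAIN_APPROX_NONE)[0] if cv2.contourArea(c)>25]
    if not cs: return None
    c=min(cs,key=lambda c:-cv2.pointPolygonTest(c,near,True))
    W=onplane(c[:,0,:],z,C)[:,:2].astype(np.float32)
    (cx,cy),(w,h),a=cv2.minAreaRect(W)
    return np.round([cx,cy,w,h,a],1)
E
python3 - <<'E'
from meas import *
im,d,C=load('wc'); hsv=cv2.cvtColor(im,cv2.COLOR_RGB2HSV)
H,S,V=[hsv[:,:,i].astype(int) for i in range(3)]
P=cloud(d,C)
print('plate depth z',np.median(P[110:165,225:320,2]),'floor',np.median(P[200:230,250:300,2]))
zz=P[:,:,2]
print('plate',rect((zz>44)&(zz<70),50,C,(240,125)))
print('plate white',rect((V>185)&(S<40),50,C,(230,115)))
for p in ((233,138),(259,140),(288,129)): print('chip',rect((S>90)&(zz>44)&(zz<70),59,C,p))
dk=(V<110)&(S<60); print('dark',rect(dk,50,C,(271,136)))
im,d,C=load('ws'); hsv=cv2.cvtColor(im,cv2.COLOR_RGB2HSV); P=cloud(d,C); z=P[:,:,2]
print('scr z',z[90,260],rect(z>48,60,C,(260,90)), rect((z>30),60,C,(260,90)))
print('plate2 depth',rect((z>44)&(z<70),50,C,(330,215)))
im,d,C=load('wn'); hsv=cv2.cvtColor(im,cv2.COLOR_RGB2HSV); P=cloud(d,C); z=P[:,:,2]
print('door z',z[138,253],'door',rect((hsv[:,:,2]<70)&(z>15),26,C,(253,138)),'all',rect(z>18,26.5,C,(253,138)))
g=(hsv[:,:,1]>70)&(hsv[:,:,0]>60)&(hsv[:,:,0]<95)
print('green',rect(g,27,C,(228,138)),rect(g,27,C,(280,138)))
im,d,C=load('wp'); hsv=cv2.cvtColor(im,cv2.COLOR_RGB2HSV)
print('pad',rect((hsv[:,:,1]<60)&(hsv[:,:,2]>60),3,C,(254,127)))
E
```

```text
plate depth z 49.741591004311374 floor -0.6088066021358998
plate [573.1  42.1  67.8 110.6   1.3]
plate white [572.3  41.9  66.1 110.4   1.4]
chip [572.8   3.4   8.1  15.5  62.2]
chip [574.7  28.9  12.2  12.2  63.2]
chip [563.7  57.7  10.2  14.   72.9]
dark [579.2  42.5  29.2  38.   -0. ]
scr z 59.795093532213684 [437.4 -35.7  20.2  43.9  62.2] [437.4 -35.7  20.2  43.9  62.2]
plate2 depth [574.   42.   79.3 110.2   1.2]
door z 25.5907850656302 door [ 481.3 -275.    45.2   56.7   90. ] all [ 481.8 -274.9   55.5   45.2    0. ]
green [ 481.  -302.6    6.8   47.8   88.6] [ 482.1 -246.4    7.4   47.8   89. ]
pad [555.  352.2 109.3 109.2   6.9]
```

```bash
python3 - <<'E'
from meas import *
for n in ('wc','wn'):
    im,d,C=load(n); T=r.camera_info('wrist')['T_tool_cam']
    P=cloud(d,(C[0],C[1],T[:3,:3],T[:3,3]))
    m=(d>0)&(P[:,:,2]<230)
    Q=P[m]; 
    for s in (-1,1):
        q=Q[(Q[:,1]*s>20)]; t=np.percentile(q[:,2],99.5); b=q[q[:,2]>t-3]; print(n,s,'tip z',q[:,2].max().round(1),t.round(1),'y',b[:,1].min().round(1),b[:,1].max().round(1),'x',b[:,0].min().round(1),b[:,0].max().round(1))
print(r.get_state()['gripper_width'])
E
```

```text
wc -1 tip z 160.7 157.6 y -53.8 -41.7 x -10.5 11.8
wc 1 tip z 161.7 157.3 y 42.7 50.2 x -10.3 12.0
wn -1 tip z 161.8 157.6 y -48.7 -41.5 x -10.3 12.1
wn 1 tip z 161.1 157.5 y 42.6 53.7 x -10.6 12.0
85.72882470104128
```

```bash
cat >> h.py <<'E'
SEAT=np.array([572.3,41.9]); YAW=np.radians(1.4)
def cr(x,y):
    c,s=np.cos(YAW),np.sin(YAW); return SEAT+[c*x-s*y,s*x+c*y]
def st(t):
    s=r.get_state(); print(t,'t',round(s['clock'],2),'pos',np.round(s['ee_pos'],1),'F',np.round(s['ft_force'],1),'w',round(s['gripper_width'],1),'g',round(s['grip_force'],1))
E
python3 - <<'E'
from h import *
a=np.radians(62.2); S=[437.4,-35.7]
r.movep([*S,290],down(a)); r.move_l([*S,204],120); r.command_gripper(10); st('grip')
r.move_l([*S,330],250); st('lift')
D=down(np.pi/2+YAW)
r.movep([*cr(0,42),330],D); st('over')
r.move_l([*cr(0,42),256],120); r.wait(.2);st('low')
im,d,C=cam('wrist'); save('low',im)
r.camera
im2,d,C=cam('side'); save('lows',im2)
cv2.imwrite('pics/lowm.png',np.hstack([cv2.resize(im[:300],(512,300)),cv2.resize(im2[150:300,180:330],(288,300))])[:,:,::-1])
E
```

```text
grip t 9.77 pos [437.5 -35.7 204.3] F [-0.6  0.2  2.9] w 19.3 g 58.8
lift t 10.42 pos [436.9 -35.7 329. ] F [ 0.4 -0.5 -1.6] w 18.8 g 58.5
over t 11.17 pos [570.4  83.7 327.7] F [ 0.2  0.1 -1. ] w 19.5 g 58.5
low t 12.13 pos [571.5  83.8 256.6] F [ 0.8  0.5 -1.5] w 19.3 g 58.7
```

View pics/lowm.png

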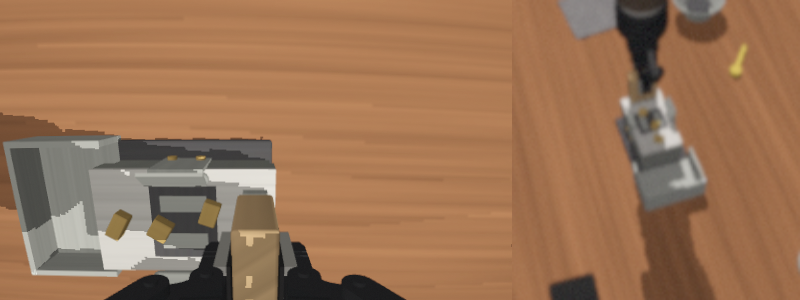

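The scraper stands in the lane on the +y side of all three chips, at (118,225), (160,229) and (209,213), with the fingers above the clips. Now the sweep.

```bash
python3 - <<'E'
from h import *
r.move_l([*cr(0,42),255.0],40); st('down')
r.move_l([*cr(0,0),255.0],70); st('mid')
r.move_l([*cr(0,-76),255.0],70); st('end')
r.move_l([*cr(0,-76),320],200)
S=[437.4,-35.7]
r.movep([*S,270],down(np.radians(62.2))); r.move_l([*S,205.5],100); r.move_l([*S,204.3],20); r.wait(.2); st('placed')
r.command_gripper(85); r.move_l([*S,290],200); st('up')
r.movep([610,20,330],down(np.pi/2)); r.wait(.2)
im,d,C=cam('wrist'); save('w5',im); np.savez('w5',im=im,d=d,K=C[0],k=C[1],R=C[2],c=C[3]); st('')
E
```

```text
down t 12.48 pos [571.2  83.9 254.9] F [-0.  -1.  -0.5] w 19.2 g 58.7
mid t 13.23 pos [572.3  41.7 255. ] F [ 1.  -0.6 -0.8] w 19.2 g 58.6
end t 14.47 pos [574.2 -33.7 255. ] F [ 0.9 -0.3 -1. ] w 19.3 g 58.6
placed t 16.82 pos [437.5 -35.7 204.4] F [ 0.9  0.5 -0.8] w 19.4 g 58.7
up t 18.04 pos [437.1 -35.7 289.6] F [0.2 0.2 0.1] w 84.9 g 0.0
 t 19.06 pos [609.   19.4 330. ] F [0.6 0.1 0.3] w 84.7 g 0.0
```

View pics/w5.png

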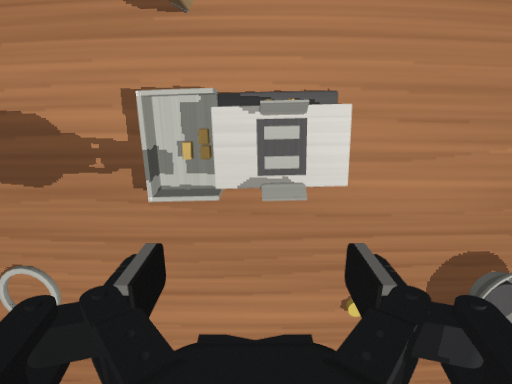

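All three chips lie in the trough at (187,150), (204,135) and (205,152), and the plate is clear. I'll refine the seat, then pick up the door by its beads and lay it on the pad.

```bash
python3 - <<'E'
from meas import *
im,d,C=load('w5'); hsv=cv2.cvtColor(im,cv2.COLOR_RGB2HSV); H,S,V=[hsv[:,:,i].astype(int) for i in range(3)]
P=cloud(d,C); zz=P[:,:,2]
print('white',rect((V>170)&(S<50)&(zz>45),50,C,(230,120)))
m=(V<110)&(S<70)&(zz>45)&(zz<54); print('dark',rect(m,50,C,(282,135)))
a=np.radians(-1.1); N=[481.6,-274.7]
r.movep([*N,260],down(a)); r.wait(.1); r.move_l([*N,180.5],120); r.wait(.1); st('at'); r.command_gripper(50); st('grip')
r.move_l([*N,280],200); st('lift')
PD=[552,345]
r.movep([*PD,260],down(a)); r.wait(.2); r.move_l([*PD,178],120); st('d1')
z=178
while r.get_state()['ft_force'][2]<3 and z>171.5:
    z-=0.5; r.move_l([*PD,z],20)
st('contact')
r.command_gripper(85); st('rel'); r.move_l([*PD,260],200)
E
```

```text
white [571.6  42.   65.5 110.1   1.2]
dark [571.8  42.2  45.   38.9   1.5]
at t 21.32 pos [ 482.2 -274.9  181.6] F [0.3 0.4 0.7] w 84.7 g 0.0
grip t 21.69 pos [ 482.1 -275.   181.9] F [-0.6  0.6  4.5] w 57.0 g 63.6
lift t 22.34 pos [ 481.2 -274.5  279.3] F [-0.2  0.7 -0.3] w 57.4 g 63.9
d1 t 25.61 pos [552.4 345.2 178.7] F [ 0.5 -0.4 -0. ] w 57.3 g 63.9
contact t 27.36 pos [552. 345. 175.] F [-1.4 -1.1  3.7] w 57.1 g 64.4
rel t 27.75 pos [552.  345.  174.2] F [-0.   0.4 -0.1] w 84.9 g 0.0
```

```bash
python3 - <<'E'
from meas import *
r.movep([590,335,280],down(np.pi/2)); r.wait(.25)
im,d,C=cam('wrist'); save('w6',im); np.savez('w6',im=im,d=d,K=C[0],k=C[1],R=C[2],c=C[3])
hsv=cv2.cvtColor(im,cv2.COLOR_RGB2HSV); V=hsv[:,:,2].astype(int); P=cloud(d,C); z=P[:,:,2]
c=((np.array([552,345,19])-C[3])@C[2]); K=C[0]; px=(float(K[0,0]*c[0]/c[2]+K[0,2]),float(K[1,1]*c[1]/c[2]+K[1,2])); print(px)
v,u=int(px[1]),int(px[0])
print('z top',np.median(z[v-15:v+15,u-15:u+15]),'plane slope', [np.median(z[v+dv-3:v+dv+3,u+du-3:u+du+3]).round(1) for dv,du in((-25,0),(25,0),(0,-25),(0,25))])
print('dark',rect(V<75,19,C,px),'top',rect(z>15,19,C,px),'all',rect(z>6,9,C,px))
st('')
E
```

```text
(267.40679187329494, 149.82420376541347)
z top 18.693022725779983 plane slope [np.float64(18.5), np.float64(18.3), np.float64(18.5), np.float64(18.3)]
dark [550.9 345.   45.1  57.3  89.1] top [552.  345.   45.3  49.2  89.1] all [552.2 345.4  47.2  59.5  89.1]
 t 30.07 pos [590. 335. 280.] F [ 0.  -0.4  0.2] w 85.0 g 0.0
```

View pics/w6.png

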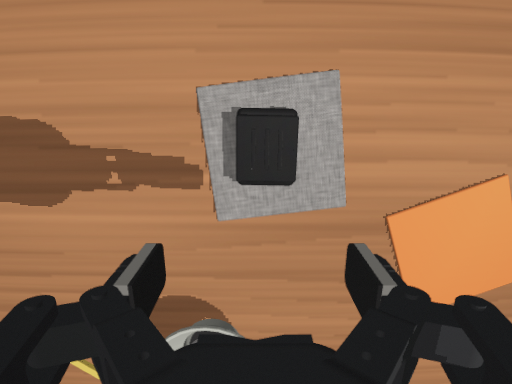

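The door lies flat on the felt, centred at (267,148) and upright. The camera agrees with the placing to under 0.5 mm, so I'll trust the seat at (571.8, 42.0). Next: regrip by the flat ends and press.

```bash
sed -i 's/^SEAT=.*/SEAT=np.array([571.8,42.0]); YAW=np.radians(1.35)/' h.py; python3 - <<'E'
from h import *
a=np.pi/2+np.radians(-.9); PD=[552,345.2]
r.movep([*PD,240],down(a)); r.wait(.15); r.move_l([*PD,178],120); r.wait(.25); st('at'); r.command_gripper(36); st('grip'); r.wait(.1)
z0=r.get_state()['ee_pos'][2]; zf=z0+47; print('z0',z0)
r.move_l([*PD,280],200)
D=down(np.pi/2+YAW)
r.movep([*SEAT,290],D); r.wait(.2); r.move_l([*SEAT,zf+22],100); r.wait(.25); st('above')
z=zf+22; log=[]; pk=0
while z>zf+0.01:
    z=max(z-1,zf); r.move_l([*SEAT,z],25); s=r.get_state(); f=s['ft_force'][2]; pk=max(pk,f)
    log.append((round(z-zf,1),round(s['ee_pos'][2]-zf,1),round(f,1),round(float(np.hypot(*s['ft_force'][:2])),1)))
    if f>30 or (z<zf+5 and f>8): break
print(log); st('end')
im,d,C=cam('side'); save('press',im)
E
```

```text
at t 31.48 pos [552.4 345.5 179.2] F [0.6 0.6 0. ] w 85.1 g 0.0
grip t 31.93 pos [552.2 345.4 178.6] F [ 0.1 -0.1  3. ] w 44.1 g 63.1
z0 178.54078963309973
above t 34.88 pos [572.2  42.  248.4] F [-0.4  0.9 -1.1] w 44.6 g 62.8
[(np.float64(21.0), np.float64(21.1), np.float64(0.1), 0.4), (np.float64(20.0), np.float64(19.9), np.float64(-0.0), 0.5), (np.float64(19.0), np.float64(18.9), np.float64(0.0), 0.3), (np.float64(18.0), np.float64(17.9), np.float64(-0.3), 0.5), (np.float64(17.0), np.float64(16.9), np.float64(-1.0), 0.9), (np.float64(16.0), np.float64(15.9), np.float64(-0.2), 0.3), (np.float64(15.0), np.float64(15.1), np.float64(2.3), 1.0), (np.float64(14.0), np.float64(14.5), np.float64(4.8), 3.6), (np.float64(13.0), np.float64(13.9), np.float64(6.4), 2.9), (np.float64(12.0), np.float64(13.4), np.float64(8.7), 3.3), (np.float64(11.0), np.float64(13.0), np.float64(10.1), 3.4), (np.float64(10.0), np.float64(12.3), np.float64(12.8), 2.6), (np.float64(9.0), np.float64(11.3), np.float64(12.4), 3.1), (np.float64(8.0), np.float64(9.4), np.float64(7.2), 2.9), (np.float64(7.0), np.float64(7.4), np.float64(4.1), 1.5), (np.float64(6.0), np.float64(5.3), np.float64(-0.3), 0.7), (np.float64(5.0), np.float64(4.1), np.float64(-4.0), 0.2), (np.float64(4.0), np.float64(3.3), np.float64(-5.4), 0.4), (np.float64(3.0), np.float64(2.5), np.float64(-7.4), 0.5), (np.float64(2.0), np.float64(1.7), np.float64(-6.1), 0.2), (np.float64(1.0), np.float64(0.8), np.float64(-6.2), 0.9), (np.float64(0.0), np.float64(0.0), np.float64(-5.2), 0.4)]
end t 40.38 pos [571.8  42.  225.6] F [ 0.3 -0.2 -5.2] w 44.3 g 62.3
```

It snapped: peak 12.8 N, and the clips are now pulling the door down. I'll release and check.

```bash
python3 - <<'E'
from meas import *
r.move_l([*SEAT,225.2],10); st('pre'); r.command_gripper(85); r.wait(.1); st('rel'); r.move_l([*SEAT,300],150)
r.movep([610,20,330],down(np.pi/2)); r.wait(.25)
im,d,C=cam('wrist'); save('w7',im)
P=cloud(d,C); z=P[:,:,2]; V=cv2.cvtColor(im,cv2.COLOR_RGB2HSV)[:,:,2]
px=(282.,142.); 
print('top',rect((z>60)&(V<80),66,C,px),'z',[np.median(z[v-3:v+3,u-3:u+3]).round(1) for u,v in((282,140),(262,140),(300,140),(282,118),(282,160))],'plate z',np.median(z[120:170,225:245]))
im2,d2,C2=cam('scene'); cv2.imwrite('pics/fin.png',np.hstack([cv2.resize(im[60:260,120:370],(500,400)),cv2.resize(im2[140:220,180:280],(300,240))[:400].copy() if 0 else cv2.resize(im2[130:230,190:265],(300,400))])[:,:,::-1]); st('')
E
```

```text
pre t 40.67 pos [571.8  42.  225.6] F [-1.4  0.5 -1.5] w 44.4 g 62.6
rel t 41.26 pos [571.9  42.  225.3] F [0.3 0.7 0.3] w 85.1 g 0.0
top [571.4  43.1  52.1  45.1   1.4] z [np.float64(66.0), np.float64(65.7), np.float64(65.9), np.float64(63.8), np.float64(65.9)] plate z 49.562862516588226
 t 42.58 pos [609.4  20.4 329.3] F [ 0.4  0.2 -0. ] w 85.3 g 0.0
```

View pics/fin.png

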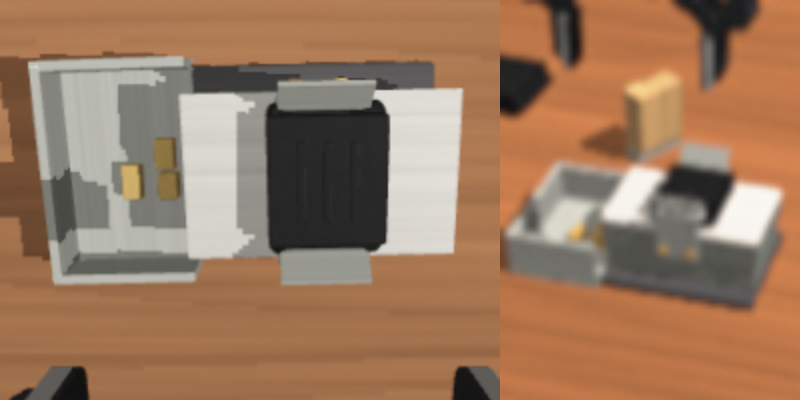

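The door is seated flat (top at 66 mm, within about 1 mm of the seat) with both clips over its beads. The chips are in the trough at (132,182), (165,153) and (168,185) of the crop, and the scraper stands upright at (652,113).

```bash
python3 -c "
from h import *
print(r.close_job())"
```

```text
the job is handed in; nothing more can be done
None
```

I handed the job in at about 43 s. The three offcuts are in the trough, the scraper stands upright on the bench, and the door was laid on the felt, regripped by its flat ends and snapped home flat (12.8 N peak) with both clips over its beads. I have no judging result.

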